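# Clear the flowerpot and stand it in its saucer

### The job

The plant-feed bottle has been left standing in the terracotta pot. Lift it out and stand it upright on the lower shelf of the wooden rack, with its whole base on the shelf, then pick the empty pot up and set it upright in its saucer, base flat on the saucer's floor. Set both down, do not drop them or tip the pot over, and leave the jar, scoop and hand rake where they are.

Things in the scene. Friction and masses are not known exactly. Their poses are not given: they have to be found in the camera images.
- bottle: White plastic plant-feed bottle, 156 mm tall, about 0.28 kg: round body 46 mm in diameter up to 98 mm, 27 mm neck at 118 mm, grey ribbed screw cap 34 mm in diameter from 122 to 156 mm. Origin at the centre of its underside, z up its axis. Starts standing loose and upright on the pot's inner floor, so only the top 55 mm (shoulder, cap) stand above the pot's rim.
- pot: Terracotta flowerpot, 110 mm tall, about 0.45 kg, loose on the table. Base 80 mm in diameter, widening to 109 mm; round the top an upright collar 28 mm tall, 124 mm outside diameter, 9.5 mm thick (mouth 105 mm; middle of the wall 57 mm from the axis) that can be pinched from above, one finger inside. Inner floor 9 mm above the underside. Origin at the centre of its underside, z up.
- saucer: Terracotta saucer, 132 mm across the rim, 20 mm tall, loose on the table. Its flat inner floor, 108 mm across, is 7 mm above its underside. Origin at the centre of its underside, z up.
- rack: Fixed two-tier slatted wooden plant rack, 200 mm deep (x), 400 wide (y), 360 tall, open at front and back. Origin at the centre of its footprint on the table, z up; x runs from its open front (robot's side) to its back. Corner posts 22 mm square, 356 mm clear between left and right. Upper tier straight above the lower; upturned pots at its back reach 445 mm above the table.
- lower_shelf (a point): Centre of the lower tier's flat slatted top, 40 mm above the table; axes as the rack's. The surface runs from -0.100 (front) to +0.100 in x and from -0.178 to +0.178 in y between the posts; slats along y with 8 mm gaps.
- jar: Glass jar with a steel screw lid, 63 mm in diameter, 82 mm tall, standing loose on the lower tier in its middle or back part. Bystander. Origin at the centre of its underside, z up.
- scoop: Blue plastic scoop, 240 mm long, up to 45 mm tall, lying on the table. Bystander. Origin on the table under the joint between its bowl (+x, 115 mm long, 85 mm wide) and handle (-x).
- rake: Stainless three-tine hand rake with a black rubber handle, 260 mm long, 75 mm wide, up to 47 mm tall, lying on the table. Bystander. Origin on the table below its stem; tines towards +x, handle towards -x.
- upper_edge (a point): Middle of the front lower edge of the upper tier, 345 mm above the table and straight above the lower tier's front edge; axes as the rack's. The tier, 15 mm thick, reaches from here 200 mm back (four 28 mm slats along y with 29 mm gaps) and is in the way of a gripper held upright above the lower tier.
There are look-alikes about, which are no part of the job. There is more than one size of the pot; the job needs the middle-sized.

How it is judged:
By the outcome, as a careful person would: the job done as asked, in the order asked, and still so for the second after the job is handed in, with the robot touching nothing.
It also fails if it takes over 59 s, if anything falls off the work surface, if the arm or the gripper's body presses on something with over 40 N, if the wrist force passes 120 N, or if a joint passes its speed limit or range.

### The arm

A 7-joint arm with a two-finger parallel gripper is mounted at the origin on the work surface. World frame = base frame: x ahead of the robot, y to its left, z up, the work surface at z = 0. Lengths are in m, angles in degrees, forces in N, time in s.
With the tool pointing down it reaches from about 0.425 to 0.825 m from the base axis. Payload 3.6 kg.
Tool frame: the origin (TCP) lies on the centre line of the jaws, within the pads' length; the fingertips stand 14 mm ahead of it and the grasp point (between the pads) lies 5 mm behind it; z points along the fingers, y is the line along which they close (so a half turn about z gives the same grasp; the last joint's range is limited). The gripper opens to 85 mm and grips with 20 to 120 N. Pads are 22 mm wide; open, the fingers measure 114 mm over their backs; the gripper's body (76 mm by 85 mm) begins 54 mm behind the grasp point. The pads swing forward as they close: fully open they stand 13 mm farther back than shut.
Start: joints at [70.961, 35.231, -0.722, 81.555, 0.464, 63.22, -2.315], TCP at [0.196, -0.62, 0.222] pointing down, gripper open.
Joint ranges: [-178.69, 178.69], [-17.37, 117.87], [-77.05, 75.6], [15.02, 138.74], [-78.02, 258.01], [0.78, 113.62], [-162.83, 162.83]. Speed limits (degrees/s): [159.86, 159.86, 180, 180, 180, 180, 180].

### API

Orientations are given as a 3x3 rotation matrix whose columns are the frame's x, y, z axes.
In Python, from workcell import ctrl, imaging, finish_job gives the robot as it stands.
- The arm moves only by the tool carry_out, never from a script. Its argument "plan" is a list of rows, each an object of numbers: "dx", "dy", "dz": the shift along the world's x, y, z in m; "ax", "ay", "az": the turn, a rotation vector about the world's x, y, z in degrees. In form: [{"dx": .., "dy": .., "dz": .., "ax": .., "ay": .., "az": ..}, ...]. A call has exactly 5 rows; each row shifts and turns the commanded pose from where the row before left it; what a row does not reach is not made up. A row lasts 1/8 s, in which the tool goes at most 62.5 mm and 10.7 degrees, less where a joint would pass 70% of its speed; a pose out of reach is approached as far as the arm can. A call is refused whole if a number of a shift passes 0.0625 or a number of a turn 10.7, either way. A call with a gripper value outside its range is refused whole. "gripper" is the finger opening in m, from 0 to 0.0854, set as the call begins (left out, the last holds). The fingers move at their own pace and stop on an object; "force" is the grip in N (left out, the last holds). Time passes only in rows, so rows that do not move let the fingers close, or fill a call up. It gives the time, the measured TCP pose, the force, the opening and the grip force at its end, in the units of the state.
- ctrl.state(): the state, without advancing time (a new reading comes with each control period).
- imaging.read_camera(name): name is "scene" or "top"; returns (picture, depth): 400x640x3 uint8, red, green, blue; 400x640 float32, m along the optical axis (not along the pixel's ray), 0 where there is no reading.
- imaging.camera_info(name): a dict with "fovy" (degrees; the focal length in pixels is half the picture's height over the tangent of half this angle, whatever the lens; pixels are square), "cx", "cy" (the principal point, pixels), "k1" (the pictures are not rectified: a ray, as slopes to the right and down, at radius r is drawn at 1 + k1 r^2 times it, then the intrinsics apply), "R" (3x3) and "t" (3): a world point X has camera coordinates R X + t. Camera axes: x right, y down, z forward; pixel columns grow to the right and rows downward; lengths in m; the calibration is good to about 2 mm. A picture is of the moment at which its call begins. camera_info takes no time and is no camera call.
- finish_job(): hands the job in; it is judged then, once.
The state is a dict: "time": time; "q": joint angles; "qvel": joint speeds; "tau": joint torques, N m; "tool_pos": TCP position; "tool_rot": TCP orientation; "contact_force": force on the tool from outside, world axes, zero at the start; "torque": the same for the moment, N m; "width": opening from 0.0 (shut) to 1.0 (fully open); "grip_force": force on a finger pad.
Only numpy, scipy, OpenCV 4.12 (cv2) and the standard library are available. Lean on these libraries where they do the work, as an engineer would, in place of code of your own. Each camera call takes 0.05 s, during which the arm holds its last target. There are 200 camera calls.

## Working session

There is one attempt and no reset: what is moved stays moved. The work goes in short steps, Python scripts to look and compute and a tool call to move; the robot and the scene stay as the last step left them, time stands still between calls to the robot, and variables do not carry over. Pictures are saved under pics/ and viewed, at most 10 in all, crops included, and the job is handed in when it is done.

Besides the shell and the picture viewer there is one more tool, called after "Call:" as name(argument=value, ...), one argument or row to a line, values as JSON. carry_out: Moves the arm, as the interface text tells. Its arguments: {"type":"object","properties":{"plan":{"type":"array","items":{"type":"object","properties":{"dx":{"type":"number"},"dy":{"type":"number"},"dz":{"type":"number"},"ax":{"type":"number"},"ay":{"type":"number"},"az":{"type":"number"}}}},"gripper":{"type":"number"},"force":{"type":"number"}},"required":["plan"]}

```bash
mkdir -p pics; ls
python3 - <<'E'
from workcell import ctrl, imaging
import cv2,numpy as np
for n in("scene","top"):
    p,d=imaging.read_camera(n); i=imaging.camera_info(n)
    cv2.imwrite(f"pics/{n}0.png",p[:,:,::-1]); np.savez(f"{n}0.npz",p=p,d=d)
    print(n,i)
s=ctrl.state(); print(s)
E
```

```text
pics
scene {'fovy': 49.52329353616855, 'cx': 314.77634786578403, 'cy': 198.6615747109236, 'k1': -0.07373427241178171, 'R': array([[ 9.70861512e-01,  2.39640640e-01, -5.37259163e-04],
       [ 2.10061685e-01, -8.52102343e-01, -4.79370093e-01],
       [-1.15334356e-01,  4.65289116e-01, -8.77612685e-01]]), 't': array([-0.4787217 ,  0.04018062,  1.40410291])}
top {'fovy': 45.147223590947455, 'cx': 317.5213073060157, 'cy': 198.88224118880672, 'k1': -0.04855162992640511, 'R': array([[ 0.00670493, -0.99997448, -0.00246454],
       [-0.98826162, -0.00625019, -0.15264305],
       [ 0.15262375,  0.00345907, -0.98827831]]), 't': array([0.05694972, 0.50364926, 1.51213417])}
{'time': 0.1, 'q': array([70.96128601, 35.28458813, -0.72227161, 81.6329975 ,  0.46502822,
       63.22018612, -2.31501077]), 'qvel': array([-0.0127029 , -0.04011314,  0.01732032, -0.2174083 ,  0.00182826,
       -0.05599224, -0.09233939]), 'tau': array([ 1.69652230e-03, -4.70384395e+01,  2.60689706e-01, -1.71571022e+01,
        1.01657337e-02,  5.92693541e-03,  4.36196615e-06]), 'tool_pos': array([ 0.19546317, -0.61915968,  0.22103914]), 'tool_rot': array([[ 9.53591904e-01,  3.01101157e-01, -7.56936819e-04],
       [ 3.01102105e-01, -9.53589300e-01,  2.22905101e-03],
       [-5.06370139e-05, -2.35352026e-03, -9.99997229e-01]]), 'contact_force': array([ 0.0350846 ,  1.23409166, -0.42600361]), 'torque': array([0.05493545, 0.01314636, 0.01118662]), 'grip_force': 0.0, 'width': 1.0011435005423324}
```

View pics/scene0.png

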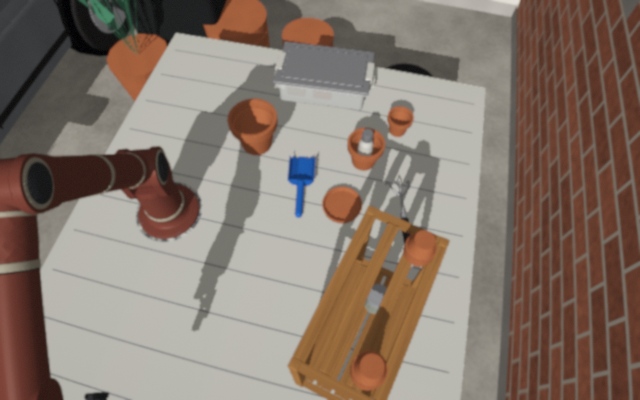

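View pics/top0.png

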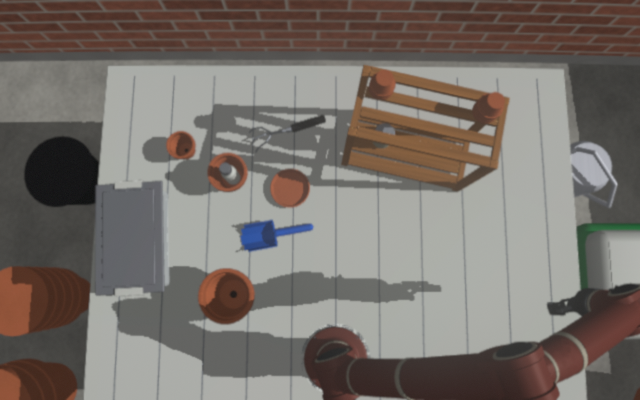

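The scene view shows the bottle in the pot at about (366,147), the saucer at (342,204), the rack around (370,300) and the jar at (378,293). The top view shows the bottle in the pot at (227,172), the saucer at (290,188), the rack around (425,130) and the jar near (387,130). The larger pot (227,295) and the smaller one (180,146) are the decoys.

```bash
cat > h.py <<'E'
import numpy as np,cv2
from workcell import imaging
def K(i):
    f=200/np.tan(np.radians(i["fovy"]/2)); return np.array([[f,0,i["cx"]],[0,f,i["cy"]],[0,0,1.]])
def rays(n,uv):
    i=imaging.camera_info(n); uv=np.asarray(uv,float).reshape(-1,1,2)
    s=cv2.undistortPointsIter(uv,K(i),np.array([i["k1"],0,0,0.]),None,None,(3,50,1e-10)).reshape(-1,2)
    d=np.c_[s,np.ones(len(s))]@i["R"]; return -i["R"].T@i["t"],d
def onplane(n,uv,z):
    o,d=rays(n,uv); return o+d*((z-o[2])/d[:,2])[:,None]
def cloud(n,d):
    v,u=np.mgrid[:400,:640]; o,r=rays(n,np.c_[u.ravel(),v.ravel()])
    X=o+r*d.reshape(-1,1); X[d.ravel()==0]=np.nan; return X.reshape(400,640,3)
def circle(xy):
    A=np.c_[xy,np.ones(len(xy))]; s=np.linalg.lstsq(A,(xy**2).sum(1),rcond=None)[0]
    c=s[:2]/2; return c,np.sqrt(s[2]+c@c)
E
cat > m.py <<'E'
from h import *
T=np.load("top0.npz");X=cloud("top",T["d"]);p=T["p"].astype(int)
S=np.load("scene0.npz");XS=cloud("scene",S["d"])
def near(X,c,r,z0,z1):
    m=(np.hypot(X[...,0]-c[0],X[...,1]-c[1])<r)&(X[...,2]>z0)&(X[...,2]<z1); return X[m]
def rep(name,c,r,z0,z1):
    for nm,Y in(("top",X),("scn",XS)):
        q=near(Y,c,r,z0,z1)
        if len(q)<8: print(name,nm,len(q));continue
        hull=cv2.convexHull(q[:,:2].astype(np.float32))[:,0]
        cc,rr=circle(hull.astype(float)); print(name,nm,len(q),"c",cc.round(4),"r",rr.round(4),"zmed",np.median(q[:,2]).round(4))
for u,v in((227,172),(227,158),(227,187),(290,188),(387,130),(180,135),(227,270),(260,235),(300,120),(258,133),(450,115),(430,160),(370,70),(505,100),(460,187),(346,163)): print((u,v),X[v,u].round(3))
pc=X[172,227];
rep("pot rim",pc,.09,.09,.12); rep("cap",pc,.04,.145,.185); sc=X[188,290]; rep("saucer",sc,.08,.012,.03); rep("saucerfloor",sc,.045,.0,.012)
E
python3 m.py
```

```text
(227, 172) [0.565 0.332 0.159]
(227, 158) [0.626 0.349 0.084]
(227, 187) [0.539 0.353 0.044]
(290, 188) [0.542 0.151 0.017]
(387, 130) [ 0.711 -0.156  0.118]
(180, 135) [0.708 0.51  0.06 ]
(227, 270) [0.273 0.325 0.145]
(260, 235) [0.388 0.247 0.002]
(300, 120) [0.778 0.121 0.005]
(258, 133) [0.733 0.263 0.002]
(450, 115) [ 0.68  -0.289  0.358]
(430, 160) [ 0.635 -0.308  0.034]
(370, 70) [ 0.803 -0.079  0.36 ]
(505, 100) [ 0.722 -0.437  0.361]
(460, 187) [ 0.54  -0.394  0.066]
(346, 163) [ 0.622 -0.032  0.038]
pot rim top 543 c [0.5782 0.3435] r 0.0617 zmed 0.1097
pot rim scn 570 c [0.5789 0.3433] r 0.0627 zmed 0.1082
cap top 117 c [0.5783 0.34  ] r 0.0169 zmed 0.1656
cap scn 112 c [0.5787 0.3384] r 0.0172 zmed 0.1637
saucer top 404 c [0.5452 0.1525] r 0.065 zmed 0.0177
saucer scn 312 c [0.5441 0.1518] r 0.0651 zmed 0.0188
saucerfloor top 481 c [0.542  0.1512] r 0.0439 zmed 0.0076
saucerfloor scn 514 c [0.5422 0.1507] r 0.0444 zmed 0.0071
```

```bash
cat > m2.py <<'E'
exec(open("m.py").read().split("for u,v")[0])
for nm,Y in(("top",X),("scn",XS)):
    m=(Y[...,2]>.345)&(Y[...,2]<.372)&(Y[...,0]>.5)&(Y[...,0]<.95)&(Y[...,1]<.05)&(Y[...,1]>-.5)
    r=cv2.minAreaRect(Y[m][:,:2].astype(np.float32)); print(nm,"tier",r,np.median(Y[m][:,2])); print(cv2.boxPoints(r).round(3).tolist())
    m=(Y[...,2]>.03)&(Y[...,2]<.05)&(Y[...,0]>.5)&(Y[...,0]<.95)&(Y[...,1]<.02)&(Y[...,1]>-.5)
    r=cv2.minAreaRect(Y[m][:,:2].astype(np.float32)); print(nm,"shelf",r,np.median(Y[m][:,2])); print(cv2.boxPoints(r).round(3).tolist())
    m=(Y[...,2]>.114)&(Y[...,2]<.135)&(Y[...,0]>.55)&(Y[...,0]<.9)&(Y[...,1]<.0)&(Y[...,1]>-.4)
    q=Y[m]; print(nm,"jar?",len(q),q.min(0).round(3),q.max(0).round(3),np.median(q,0).round(3))
b=(p[...,2]>p[...,0]+60); q=X[b&(X[...,2]>-.02)]; print("scoop",q.min(0).round(3),q.max(0).round(3))
for y0,c in((0,"x"),):
    m=(X[...,2]>.012)&(X[...,2]<.06)&(X[...,0]>.66)&(X[...,1]<.3)&(X[...,1]>.02); q=X[m]; print("rake",q.min(0).round(3),q.max(0).round(3))
E
python3 m2.py
```

```text
top tier ((0.6777896881103516, -0.23298846185207367), (0.40013110637664795, 0.20424766838550568), 76.92760467529297) 0.36003593120486366
[[0.5329999923706055, -0.4050000011920929], [0.7319999933242798, -0.45100000500679016], [0.8230000138282776, -0.061000000685453415], [0.6240000128746033, -0.014999999664723873]]
top shelf ((0.6572309136390686, -0.2336827665567398), (0.38918983936309814, 0.19405487179756165), 71.95054626464844) 0.04044158855629165
[[0.5049999952316284, -0.3889999985694885], [0.6890000104904175, -0.4490000009536743], [0.8100000023841858, -0.07900000363588333], [0.625, -0.01899999938905239]]
top jar? 169 [ 0.55  -0.389  0.114] [ 0.8   -0.018  0.134] [ 0.712 -0.15   0.122]
scn tier ((0.6783360242843628, -0.23280039429664612), (0.39921024441719055, 0.20078665018081665), 77.16266632080078) 0.3599437085545193
[[0.5360000133514404, -0.4050000011920929], [0.7319999933242798, -0.44999998807907104], [0.8209999799728394, -0.05999999865889549], [0.625, -0.01600000075995922]]
scn shelf ((0.6779053807258606, -0.23381543159484863), (0.39830219745635986, 0.1945868879556656), 77.12175750732422) 0.04010855469418573
[[0.5389999747276306, -0.4059999883174896], [0.7279999852180481, -0.44999998807907104], [0.8169999718666077, -0.061000000685453415], [0.6269999742507935, -0.017999999225139618]]
scn jar? 335 [ 0.56  -0.399  0.114] [ 0.807 -0.025  0.133] [ 0.699 -0.145  0.122]
scoop [ 0.341  0.078 -0.005] [0.429 0.31  0.043]
rake [0.667 0.037 0.012] [0.944 0.292 0.055]
```

Call:
carry_out(
  plan=[
    {"dx":0.028,"dy":0.055,"az":1.5},
    {"dx":0.028,"dy":0.055,"az":1.5},
    {"dx":0.028,"dy":0.055,"az":1.5},
    {"dx":0.028,"dy":0.055,"az":1.5},
    {"dx":0.028,"dy":0.055,"az":1.5},
  ],
  gripper=0.085,
)

```text
schema error: expected keys dx, dy, dz, ax, ay, az
```

Call:
carry_out(
  plan=[
    {"dx":0.02,"dy":0.055},
    {"dx":0.02,"dy":0.055},
    {"dx":0.02,"dy":0.055},
    {"dx":0.02,"dy":0.055},
    {"dx":0.02,"dy":0.055},
  ],
)

```text
schema error: expected keys dx, dy, dz, ax, ay, az
```

Call:
carry_out(
  plan=[
    {"dx":0.028,"dy":0.055,"dz":0,"ax":0,"ay":0,"az":1.5},
    {"dx":0.028,"dy":0.055,"dz":0,"ax":0,"ay":0,"az":1.5},
    {"dx":0.028,"dy":0.055,"dz":0,"ax":0,"ay":0,"az":1.5},
    {"dx":0.028,"dy":0.055,"dz":0,"ax":0,"ay":0,"az":1.5},
    {"dx":0.028,"dy":0.055,"dz":0,"ax":0,"ay":0,"az":1.5},
  ],
  gripper=0.085,
)

```text
time: 0.72
tool_pos: [0.3363, -0.3428, 0.2219]
tool_rot: [[0.906, 0.424, 0.0], [0.424, -0.906, 0.0], [0.0, -0.0, -1.0]]
contact_force: [0.7, 0.3, 0.8]
width: 0.996
grip_force: 0.0
```

Call:
carry_out(
  plan=[
    {"dx":0.02,"dy":0.055,"dz":0,"ax":0,"ay":0,"az":0},
    {"dx":0.02,"dy":0.055,"dz":0,"ax":0,"ay":0,"az":0},
    {"dx":0.02,"dy":0.055,"dz":0,"ax":0,"ay":0,"az":0},
    {"dx":0.02,"dy":0.055,"dz":0,"ax":0,"ay":0,"az":0},
    {"dx":0.02,"dy":0.055,"dz":0,"ax":0,"ay":0,"az":0},
  ],
)

```text
time: 1.35
tool_pos: [0.4359, -0.0681, 0.222]
tool_rot: [[0.906, 0.423, 0.0], [0.423, -0.906, -0.0], [-0.0, 0.0, -1.0]]
contact_force: [0.4, -0.0, 0.4]
width: 0.997
grip_force: 0.0
```

Call:
carry_out(
  plan=[
    {"dx":0.008,"dy":0.06,"dz":0,"ax":4.23,"ay":-9.06,"az":0},
    {"dx":0.008,"dy":0.06,"dz":0,"ax":4.23,"ay":-9.06,"az":0},
    {"dx":0.008,"dy":0.06,"dz":0,"ax":4.23,"ay":-9.06,"az":0},
    {"dx":0.008,"dy":0.06,"dz":0,"ax":4.23,"ay":-9.06,"az":0},
    {"dx":0.008,"dy":0.06,"dz":0,"ax":4.23,"ay":-9.06,"az":0},
  ],
)

```text
time: 1.98
tool_pos: [0.4702, 0.1601, 0.2469]
tool_rot: [[0.735, 0.44, 0.516], [0.349, -0.898, 0.268], [0.581, -0.017, -0.814]]
contact_force: [0.5, 0.4, 0.1]
width: 0.996
grip_force: 0.0
```

```bash
python3 -c "
from workcell import ctrl
s=ctrl.state();print(s['q'].round(1),s['tool_pos'])"
```

```text
[ -4.7   9.8 -15.2 132.8 -42.9   3.5 -41. ] [0.47019963 0.16005596 0.24687232]
```

```bash
cat > k.py <<'E'
import numpy as np,itertools
from scipy.optimize import least_squares
from scipy.spatial.transform import Rotation as Ro
from workcell import ctrl
lo=np.array([-178.69,-17.37,-77.05,15.02,-78.02,.78,-162.83]);hi=np.array([178.69,117.87,75.6,138.74,258.01,113.62,162.83])
def fk(q,L,sg):
    R=Ro.identity();p=np.array([0,0,L[0]]);
    for k in range(7):
        R=R*Ro.from_euler("zyzyzyz"[k],sg[k]*q[k],degrees=True)
        if k==1:p=p+R.apply([0,0,L[1]])
        if k==3:p=p+R.apply([0,0,L[2]])
    return p+R.apply([0,0,L[3]]),R
E
python3 - <<'E'
from k import *
s=ctrl.state()
D=[(np.array([70.96128601,35.28458813,-.72227161,81.6329975,.46502822,63.22018612,-2.31501077]),np.array([.19546317,-.61915968,.22103914]),np.array([[.9536,.3011,-.00076],[.3011,-.95359,.00223],[-.00005,-.00235,-1]])),(s['q'],s['tool_pos'],s['tool_rot'])]
for sg in itertools.product(*[(1,-1) if k%2==0 else (1,) for k in range(7)]):
    if sg[0]==1: continue
    f=lambda L:np.concatenate([fk(q,L,sg)[0]-p for q,p,R in D])
    r=least_squares(f,[.36,.4,.4,.2])
    e=[np.degrees((Ro.from_matrix(R).inv()*fk(q,r.x,sg)[1]).magnitude()).round(1) for q,p,R in D]
    print(sg,r.x.round(4),r.cost**.5,e)
E
```

```text
(-1, 1, 1, 1, 1, 1, 1) [-0.0807  0.7264  0.2838  0.1802] 0.16892396670841273 [np.float64(93.0), np.float64(125.9)]
(-1, 1, 1, 1, 1, 1, -1) [-0.0807  0.7264  0.2838  0.1802] 0.16892396670841273 [np.float64(88.4), np.float64(154.5)]
(-1, 1, 1, 1, -1, 1, 1) [-0.0539  0.7535  0.2508  0.2588] 0.1559494948864731 [np.float64(93.5), np.float64(150.6)]
(-1, 1, 1, 1, -1, 1, -1) [-0.0539  0.7535  0.2508  0.2588] 0.1559494948864731 [np.float64(88.8), np.float64(71.0)]
(-1, 1, -1, 1, 1, 1, 1) [0.2484 0.5516 0.3714 0.3089] 0.018975156055519832 [np.float64(94.2), np.float64(102.4)]
(-1, 1, -1, 1, 1, 1, -1) [0.2484 0.5516 0.3714 0.3089] 0.018975156055519856 [np.float64(89.6), np.float64(175.8)]
(-1, 1, -1, 1, -1, 1, 1) [0.2307 0.5644 0.3652 0.307 ] 0.021070393043042184 [np.float64(94.6), np.float64(171.9)]
(-1, 1, -1, 1, -1, 1, -1) [0.2307 0.5644 0.3652 0.307 ] 0.021070393043042184 [np.float64(90.0), np.float64(90.0)]
```

Call:
carry_out(
  plan=[
    {"dx":0.02,"dy":0.034,"dz":0.003,"ax":0,"ay":0,"az":0},
    {"dx":0.02,"dy":0.034,"dz":0.003,"ax":0,"ay":0,"az":0},
    {"dx":0.02,"dy":0.034,"dz":0.003,"ax":0,"ay":0,"az":0},
    {"dx":0.02,"dy":0.034,"dz":0.003,"ax":0.8,"ay":-1.8,"az":0},
    {"dx":0.02,"dy":0.034,"dz":0.003,"ax":0.8,"ay":-1.8,"az":0},
  ],
)

```text
time: 2.6
tool_pos: [0.5676, 0.3237, 0.2609]
tool_rot: [[0.697, 0.44, 0.565], [0.332, -0.898, 0.29], [0.635, -0.015, -0.772]]
contact_force: [-0.4, -1.0, 0.7]
width: 0.998
grip_force: 0.0
```

```bash
python3 -c "
from workcell import ctrl
s=ctrl.state();print(s['q'].tolist(),s['tool_pos'],s['tool_rot'].tolist())"
```

```text
[-47.05752735324575, 21.237509214569034, 18.323133915481993, 115.5595159493111, -35.177371149783184, 5.753466111792048, -62.57083510917445] [0.56756789 0.32366245 0.26090072] [[0.6974425323365876, 0.4403258984288124, 0.5654087170010622], [0.33155646587942506, -0.8977145669575384, 0.29013594435330664], [0.6353300119004877, -0.014888231765345221, -0.7720972196125483]]
```

```bash
cat > k.py <<'E'
import numpy as np
from scipy.optimize import least_squares
from scipy.spatial.transform import Rotation as Ro
lo=np.array([-178.69,-17.37,-77.05,15.02,-78.02,.78,-162.83]);hi=np.array([178.69,117.87,75.6,138.74,258.01,113.62,162.83])
D=[([70.96128601,35.28458813,-.72227161,81.6329975,.46502822,63.22018612,-2.31501077],[.19546317,-.61915968,.22103914],[[.953592,.301101,-.000757],[.301102,-.953589,.002229],[-.00005,-.002354,-.999997]]),
([-47.05752735324575, 21.237509214569034, 18.323133915481993, 115.5595159493111, -35.177371149783184, 5.753466111792048, -62.57083510917445],[0.56756789,0.32366245,0.26090072],[[0.6974425323365876, 0.4403258984288124, 0.5654087170010622], [0.33155646587942506, -0.8977145669575384, 0.29013594435330664], [0.6353300119004877, -0.014888231765345221, -0.7720972196125483]]),
([ -4.7,9.8,-15.2,132.8,-42.9,3.5,-41.],[0.47019963,0.16005596,0.24687232],None)]
# L: h, L1, a(elbow in), a(elbow out), L2, wrist a, L3, shoulder a
def fk(q,L):
    R=Ro.identity();p=np.array([0,0,L[0]])
    for k in range(7):
        R=R*Ro.from_euler("zyzyzyz"[k],q[k]*(1 if k%2 else -1),degrees=True)
        if k==2:p=p+R.apply([L[2],0,L[1]])
        if k==3:p=p+R.apply([L[3],0,L[4]])
        if k==5:p=p+R.apply([L[5],0,0])
    return p+R.apply([0,0,L[6]]),R*Ro.from_euler("z",90,degrees=True)
def fit():
    f=lambda L:np.concatenate([(fk(q,L)[0]-p)*w for (q,p,R),w in zip(D,(1e3,1e3,5e2)[:2]+(5e2,)*(len(D)-2))]+[(L-[.33,.45,.05,-.05,.4,.03,.3])*1.])
    return least_squares(f,[.33,.45,.05,-.05,.4,.03,.3])
def ik(p,R,L,q0):
    f=lambda q:np.r_[(fk(q,L)[0]-p)*1000,((fk(q,L)[1]*R.inv()).as_rotvec())*500,(q-q0)*.002]
    return least_squares(f,np.clip(q0,lo+.1,hi-.1),bounds=(lo,hi))
def rot(th,psi,flip=0):
    t,s=np.radians([th,psi]); z=[np.sin(t)*np.cos(s),np.sin(t)*np.sin(s),-np.cos(t)]; y=np.array([np.sin(s),-np.cos(s),0])
    return Ro.from_matrix(np.c_[np.cross(y,z),y,z])
E
cat > t.py <<'E'
from k import *
r=fit();L=r.x;print(L.round(4),[((fk(q,L)[0]-p)*1e3).round(1) for q,p,_ in D],[np.degrees((fk(q,L)[1]*Ro.from_matrix(R).inv()).magnitude()).round(2) for q,p,R in D if R])
np.save("L.npy",L)
def test(name,g,psi,ths):
  for th in ths:
    best=None
    for s in range(12):
        rng=np.random.default_rng(s); q0=np.array(D[1][0]) if s==0 else rng.uniform(lo,hi)
        q0[0]=-np.degrees(np.arctan2(g[1],g[0])) if s else q0[0]
        R=rot(th,psi); p=np.array(g)+.005*R.as_matrix()[:,2]
        o=ik(p,R,L,q0); P,_=fk(o.x,L); e=np.linalg.norm(P-p)*1e3+np.degrees((_*R.inv()).magnitude())
        if s==0: print(name,psi,th,"local",e.round(2),o.x.round(0))
        if best is None or e<best[0]:best=(e,o.x)
    print("   best",best[0].round(2),best[1].round(0))
test("pot",(.5785,.339,.15),27,(30,40,50))
test("rack",(.62,-.24,.18),-15,(30,40,50))
test("front",(.50,-.20,.22),-15,(40,50))
E
python3 t.py
```

```text
[ 0.2877  0.519  -0.0315  0.0006  0.3885 -0.03    0.3332] [array([21. ,  6.8, -1.2]), array([-2.4,  0.6,  3.7]), array([  3.7,   5. , -10.1])] [np.float64(0.0), np.float64(0.0)]
pot 27 30 local 0.0 [-42.  34.  13. 111. -36.   7. -61.]
   best 0.0 [-42.  34.  13. 111. -36.   7. -61.]
pot 27 40 local 26.93 [-43.  33.  12. 111. -78.   1. -21.]
   best 0.0 [-54.  37.  28. 113. 234.  12.  23.]
pot 27 50 local 74.37 [-48.  31.  16. 110. -78.   1. -23.]
   best 0.0 [-25.  35.  -9. 120. 163.  25. 106.]
rack -15 30 local 0.0 [ 11.  31.  15. 110. -47.  14. -40.]
   best 0.0 [ -3.  34.  35. 109. -67.  24. -25.]
rack -15 40 local 15.82 [ 25.  29.  -6. 113. -78.   1.  -7.]
   best 0.0 [ 21.  30.  -0. 113. 236.   4.  39.]
rack -15 50 local 62.89 [ 32.  27. -13. 111. -78.   1.  -4.]
   best 0.0 [ 11.  32.  16. 120. 213.  25.  60.]
front -15 40 local 17.83 [ 32.  14. -12. 128. -78.   1.  -6.]
   best 0.0 [ 23.  16.  -2. 128. 233.   5.  42.]
front -15 50 local 65.44 [ 52.  11. -32. 128. -78.   1.  -4.]
   best 0.0 [ 15.  17.  12. 135. 209.  24.  68.]
```

Call:
carry_out(
  plan=[
    {"dx":0.003,"dy":0.004,"dz":0,"ax":-1.6,"ay":2.2,"az":0},
    {"dx":0.003,"dy":0.004,"dz":0,"ax":-1.7,"ay":2.3,"az":0},
    {"dx":0.003,"dy":0.004,"dz":-0.03,"ax":0,"ay":0,"az":0},
    {"dx":0.003,"dy":0.003,"dz":-0.03,"ax":0,"ay":0,"az":0},
    {"dx":0.001,"dy":0.001,"dz":-0.03,"ax":0,"ay":0,"az":0},
  ],
)

```text
time: 3.22
tool_pos: [0.5801, 0.3387, 0.1699]
tool_rot: [[0.745, 0.44, 0.502], [0.366, -0.898, 0.244], [0.558, 0.002, -0.83]]
contact_force: [-0.8, 0.6, -1.1]
width: 0.993
grip_force: 0.0
```

```bash
python3 -c "
from workcell import ctrl
s=ctrl.state();print(s['q'].tolist(),s['tool_pos'],s['tool_rot'].tolist())"
```

```text
[-43.06701173367426, 30.607191615874484, 12.785172171019289, 113.87214071684518, -39.04048838815013, 3.1476704972955782, -59.45590336046708] [0.58006585 0.33867279 0.16985071] [[0.7449982659819576, 0.4397038533002189, 0.5016354304440791], [0.36600112607401425, -0.8981404842999028, 0.24369416524424561], [0.5576923519257104, 0.0020474018842721628, -0.8300452088585863]]
```

Call:
carry_out(
  plan=[
    {"dx":0,"dy":0,"dz":-0.005,"ax":-0.5,"ay":1.1,"az":0},
    {"dx":0,"dy":0,"dz":-0.005,"ax":-0.5,"ay":1.1,"az":0},
    {"dx":0,"dy":0.001,"dz":-0.01,"ax":0,"ay":0,"az":0},
    {"dx":0,"dy":0,"dz":-0.01,"ax":0,"ay":0,"az":0},
    {"dx":0,"dy":0,"dz":0,"ax":0,"ay":0,"az":0},
  ],
)

```text
time: 3.85
tool_pos: [0.5798, 0.3388, 0.1402]
tool_rot: [[0.767, 0.439, 0.469], [0.375, -0.898, 0.228], [0.521, 0.001, -0.853]]
contact_force: [0.2, 0.5, 0.4]
width: 1.0
grip_force: 0.0
```

Run:
```python
from workcell import ctrl,imaging
import cv2,numpy as np
s=ctrl.state();print(s['q'].round(2).tolist(),s['tool_pos'],s['tool_rot'].tolist())
a,_=imaging.read_camera("scene");b,_=imaging.read_camera("top")
z=lambda p,u,v:cv2.resize(p[v-60:v+60,u-80:u+80],(640,480),interpolation=cv2.INTER_CUBIC)
im=np.hstack([cv2.resize(z(a,366,140),(400,300)),cv2.resize(z(b,227,185),(400,300))]);cv2.imwrite("pics/g1.png",im[:,:,::-1])
```

```text
[-42.0, 33.37, 11.69, 113.24, -39.63, 3.51, -58.98] [0.57979474 0.33883014 0.14018068] [[0.766652819017811, 0.43901522431676443, 0.4685179696768782], [0.3749652587261221, -0.8984794048046904, 0.2283326824838307], [0.5211952703550711, 0.0006260670176004644, -0.853437225693603]]
```

View pics/g1.png

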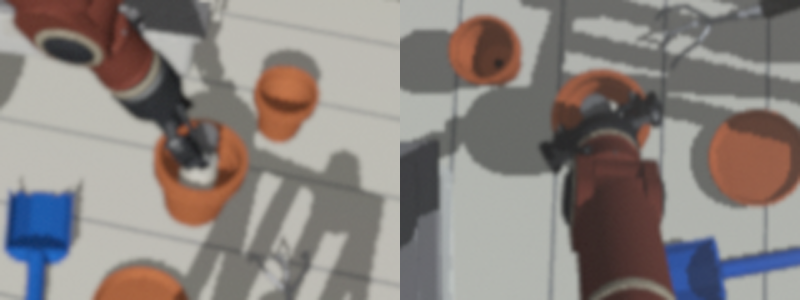

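The cap sits between the fingers in both crops: scene (205,140), top (600,105). I'm closing the gripper now.

Call:
carry_out(
  plan=[
    {"dx":0,"dy":0,"dz":0,"ax":0,"ay":0,"az":0},
    {"dx":0,"dy":0,"dz":0,"ax":0,"ay":0,"az":0},
    {"dx":0,"dy":0,"dz":0,"ax":0,"ay":0,"az":0},
    {"dx":0,"dy":0,"dz":0,"ax":0,"ay":0,"az":0},
    {"dx":0,"dy":0,"dz":0,"ax":0,"ay":0,"az":0},
  ],
  gripper=0.02,
  force=60,
)

```text
time: 4.58
tool_pos: [0.5809, 0.3395, 0.1419]
tool_rot: [[0.765, 0.439, 0.471], [0.374, -0.898, 0.23], [0.524, 0.001, -0.852]]
contact_force: [-0.6, 0.0, 2.2]
width: 0.363
grip_force: 59.2
```

Call:
carry_out(
  plan=[
    {"dx":0,"dy":0,"dz":0,"ax":0,"ay":0,"az":0},
    {"dx":0,"dy":0,"dz":0.005,"ax":0,"ay":0,"az":0},
    {"dx":0,"dy":0,"dz":0.01,"ax":0,"ay":0,"az":0},
    {"dx":0,"dy":0,"dz":0.015,"ax":0,"ay":0,"az":0},
    {"dx":0,"dy":0,"dz":0.015,"ax":0,"ay":0,"az":0},
  ],
)

```text
time: 5.2
tool_pos: [0.5785, 0.3382, 0.1842]
tool_rot: [[0.769, 0.439, 0.465], [0.376, -0.898, 0.227], [0.517, 0.001, -0.856]]
contact_force: [0.8, 0.3, -3.9]
width: 0.368
grip_force: 59.7
```

Call:
carry_out(
  plan=[
    {"dx":0,"dy":0,"dz":0.018,"ax":0,"ay":0,"az":0},
    {"dx":0,"dy":0,"dz":0.018,"ax":0,"ay":0,"az":0},
    {"dx":0,"dy":0,"dz":0.018,"ax":0,"ay":0,"az":0},
    {"dx":0,"dy":0,"dz":0.018,"ax":0,"ay":0,"az":0},
    {"dx":0,"dy":0,"dz":0.018,"ax":0,"ay":0,"az":0},
  ],
)

```text
time: 5.82
tool_pos: [0.5783, 0.3383, 0.2741]
tool_rot: [[0.769, 0.439, 0.465], [0.376, -0.898, 0.226], [0.517, 0.001, -0.856]]
contact_force: [0.6, -0.5, -3.9]
width: 0.364
grip_force: 59.7
```

Call:
carry_out(
  plan=[
    {"dx":-0.01,"dy":-0.042,"dz":-0.003,"ax":0,"ay":0,"az":-4},
    {"dx":-0.01,"dy":-0.042,"dz":-0.003,"ax":0,"ay":0,"az":-4},
    {"dx":-0.01,"dy":-0.042,"dz":-0.003,"ax":0,"ay":0,"az":-4},
    {"dx":-0.01,"dy":-0.042,"dz":-0.003,"ax":0,"ay":0,"az":-4},
    {"dx":-0.01,"dy":-0.042,"dz":-0.003,"ax":0,"ay":0,"az":-4},
  ],
)

```text
time: 6.45
tool_pos: [0.5278, 0.1275, 0.2592]
tool_rot: [[0.851, 0.103, 0.515], [0.089, -0.995, 0.053], [0.518, 0.001, -0.855]]
contact_force: [0.4, -0.5, -3.7]
width: 0.368
grip_force: 59.9
```

```bash
python3 -c "
from workcell import ctrl
s=ctrl.state();print(s['q'].round(2).tolist(),s['tool_pos'])"
```

```text
[-57.03, 16.29, 47.19, 123.59, -28.79, 15.68, -72.61] [0.52778705 0.12752545 0.25923176]
```

Call:
carry_out(
  plan=[
    {"dx":-0.005,"dy":-0.046,"dz":-0.004,"ax":0,"ay":0,"az":-4},
    {"dx":-0.005,"dy":-0.046,"dz":-0.004,"ax":0,"ay":0,"az":-4},
    {"dx":-0.005,"dy":-0.046,"dz":-0.004,"ax":0,"ay":0,"az":-4},
    {"dx":-0.005,"dy":-0.046,"dz":-0.004,"ax":0,"ay":0,"az":-4},
    {"dx":-0.005,"dy":-0.046,"dz":-0.004,"ax":0,"ay":0,"az":-4},
  ],
)

```text
time: 7.08
tool_pos: [0.5033, -0.1014, 0.2395]
tool_rot: [[0.829, -0.243, 0.503], [-0.207, -0.97, -0.126], [0.519, 0.0, -0.855]]
contact_force: [-0.2, -0.4, -3.0]
width: 0.367
grip_force: 59.9
```

```bash
python3 -c "
from workcell import ctrl
s=ctrl.state();print(s['q'].round(2).tolist(),s['tool_pos'])"
```

```text
[-23.65, 13.61, 37.37, 129.21, -37.44, 10.59, -58.25] [ 0.50327737 -0.10144176  0.23951811]
```

Call:
carry_out(
  plan=[
    {"dx":0,"dy":-0.021,"dz":-0.005,"ax":0,"ay":0,"az":-0.6},
    {"dx":0,"dy":-0.021,"dz":-0.005,"ax":0,"ay":0,"az":-0.6},
    {"dx":0,"dy":-0.021,"dz":-0.005,"ax":0,"ay":0,"az":-0.6},
    {"dx":0,"dy":-0.021,"dz":-0.005,"ax":0,"ay":0,"az":-0.6},
    {"dx":0,"dy":-0.021,"dz":-0.005,"ax":0,"ay":0,"az":-0.6},
  ],
)

```text
time: 7.7
tool_pos: [0.5038, -0.2058, 0.2144]
tool_rot: [[0.817, -0.292, 0.496], [-0.25, -0.956, -0.151], [0.519, -0.0, -0.855]]
contact_force: [-0.1, -0.3, -4.2]
width: 0.362
grip_force: 60.0
```

Run:
```python
from workcell import ctrl,imaging
import cv2,numpy as np
from h import cloud
s=ctrl.state();print(s['q'].round(2).tolist(),s['tool_pos'])
a,d=imaging.read_camera("scene");b,e=imaging.read_camera("top")
X=cloud("scene",d);p=a.astype(int)
w=(p.min(2)>110)&(np.ptp(p,2)<40)&(np.hypot(X[...,0]-.503,X[...,1]+.206)<.06)&(X[...,2]>.04)
q=X[w];print(len(q),q.min(0),q.max(0))
for z in np.arange(.06,.24,.02):
    k=q[abs(q[:,2]-z)<.01]
    if len(k)>3: print(z.round(2),len(k),k.mean(0).round(4))
cv2.imwrite("pics/r1.png",cv2.resize(a[180:400,200:500],(800,587))[:,:,::-1])
```

```text
[11.87, 16.99, 11.97, 126.79, -49.97, 8.22, -36.71] [ 0.50377923 -0.20575845  0.21438935]
536 [ 0.4454038  -0.24645109  0.08220416] [ 0.52390949 -0.14931128  0.31442952]
0.08 10 [ 0.5081 -0.2209  0.0851]
0.1 28 [ 0.5073 -0.2218  0.0988]
0.12 29 [ 0.5067 -0.2225  0.1198]
0.14 34 [ 0.5075 -0.2219  0.1395]
0.16 37 [ 0.5061 -0.2221  0.1594]
0.18 73 [ 0.5087 -0.2171  0.1821]
0.2 47 [ 0.5085 -0.2168  0.1956]
0.22 27 [ 0.5082 -0.213   0.2223]
```

View pics/r1.png

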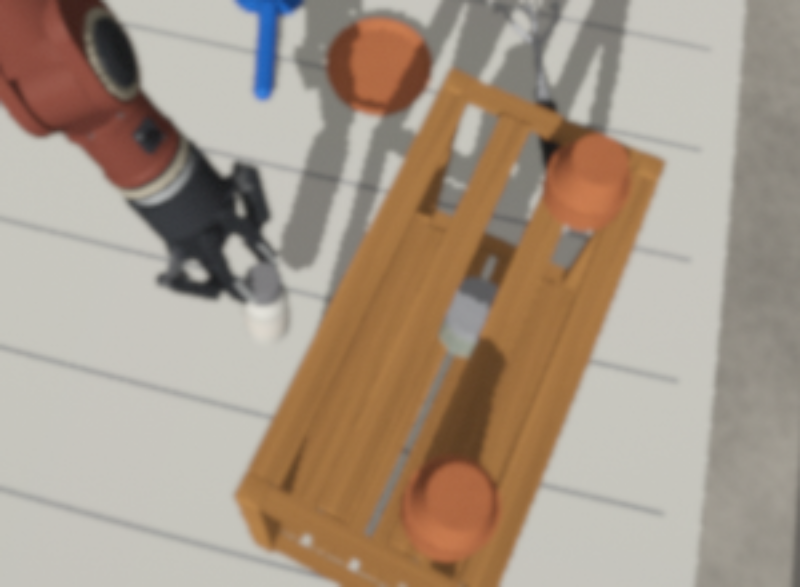

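The bottle hangs upright in front of the rack, cap near (265,280) in the crop. Its base is at z≈0.082, as expected, and the way in is clear.

Call:
carry_out(
  plan=[
    {"dx":0.015,"dy":-0.005,"dz":-0.015,"ax":0,"ay":0,"az":0},
    {"dx":0.025,"dy":-0.008,"dz":-0.014,"ax":0,"ay":0,"az":0},
    {"dx":0.025,"dy":-0.008,"dz":-0.003,"ax":0,"ay":0,"az":0},
    {"dx":0.02,"dy":-0.006,"dz":0,"ax":0,"ay":0,"az":0},
    {"dx":0.01,"dy":-0.003,"dz":0,"ax":0,"ay":0,"az":0},
  ],
)

```text
time: 8.43
tool_pos: [0.6011, -0.234, 0.1833]
tool_rot: [[0.817, -0.289, 0.499], [-0.247, -0.957, -0.151], [0.521, 0.0, -0.854]]
contact_force: [-0.6, 0.7, -3.6]
width: 0.361
grip_force: 60.2
```

Call:
carry_out(
  plan=[
    {"dx":0.007,"dy":-0.002,"dz":0,"ax":0,"ay":0,"az":0},
    {"dx":0.004,"dy":-0.001,"dz":0,"ax":0,"ay":0,"az":0},
    {"dx":0,"dy":0,"dz":0,"ax":0,"ay":0,"az":0},
    {"dx":0,"dy":0,"dz":0,"ax":0,"ay":0,"az":0},
    {"dx":0,"dy":0,"dz":0,"ax":0,"ay":0,"az":0},
  ],
)

```text
time: 9.05
tool_pos: [0.6111, -0.239, 0.1843]
tool_rot: [[0.815, -0.292, 0.5], [-0.249, -0.956, -0.153], [0.523, 0.001, -0.853]]
contact_force: [0.1, -0.0, -3.5]
width: 0.364
grip_force: 60.2
```

```bash
python3 -c "
from workcell import ctrl
s=ctrl.state();print(s['q'].round(2).tolist(),s['tool_pos'])"
```

```text
[10.38, 28.43, 14.31, 113.36, -51.24, 11.41, -37.72] [ 0.61110604 -0.23896582  0.18425037]
```

Call:
carry_out(
  plan=[
    {"dx":0,"dy":0,"dz":-0.004,"ax":0,"ay":0,"az":0},
    {"dx":0,"dy":0,"dz":-0.003,"ax":0,"ay":0,"az":0},
    {"dx":0,"dy":0,"dz":-0.002,"ax":0,"ay":0,"az":0},
    {"dx":0,"dy":0,"dz":-0.001,"ax":0,"ay":0,"az":0},
    {"dx":0,"dy":0,"dz":0,"ax":0,"ay":0,"az":0},
  ],
)

```text
time: 9.68
tool_pos: [0.6115, -0.239, 0.1742]
tool_rot: [[0.815, -0.292, 0.5], [-0.249, -0.956, -0.153], [0.523, 0.001, -0.852]]
contact_force: [0.6, 0.6, -3.6]
width: 0.366
grip_force: 60.2
```

Call:
carry_out(
  plan=[
    {"dx":0,"dy":0,"dz":-0.001,"ax":0,"ay":0,"az":0},
    {"dx":0,"dy":0,"dz":-0.001,"ax":0,"ay":0,"az":0},
    {"dx":0,"dy":0,"dz":0,"ax":0,"ay":0,"az":0},
    {"dx":0,"dy":0,"dz":0,"ax":0,"ay":0,"az":0},
    {"dx":0,"dy":0,"dz":0,"ax":0,"ay":0,"az":0},
  ],
)

```text
time: 10.3
tool_pos: [0.6121, -0.239, 0.1729]
tool_rot: [[0.815, -0.292, 0.501], [-0.248, -0.956, -0.154], [0.524, 0.001, -0.852]]
contact_force: [0.1, 0.8, 0.2]
width: 0.362
grip_force: 60.5
```

Call:
carry_out(
  plan=[
    {"dx":0,"dy":0,"dz":0,"ax":0,"ay":0,"az":0},
    {"dx":0,"dy":0,"dz":0,"ax":0,"ay":0,"az":0},
    {"dx":0,"dy":0,"dz":0,"ax":0,"ay":0,"az":0},
    {"dx":0,"dy":0,"dz":0,"ax":0,"ay":0,"az":0},
    {"dx":0,"dy":0,"dz":0,"ax":0,"ay":0,"az":0},
  ],
  gripper=0.065,
)

```text
time: 10.92
tool_pos: [0.6116, -0.2389, 0.1722]
tool_rot: [[0.815, -0.292, 0.5], [-0.248, -0.956, -0.153], [0.523, 0.001, -0.852]]
contact_force: [0.6, 0.5, -0.1]
width: 0.764
grip_force: 0.0
```

Call:
carry_out(
  plan=[
    {"dx":-0.005,"dy":0.002,"dz":0,"ax":0,"ay":0,"az":0},
    {"dx":-0.015,"dy":0.004,"dz":0,"ax":0,"ay":0,"az":0},
    {"dx":-0.025,"dy":0.007,"dz":0,"ax":0,"ay":0,"az":0},
    {"dx":-0.03,"dy":0.009,"dz":0,"ax":0,"ay":0,"az":0},
    {"dx":-0.035,"dy":0.01,"dz":0.01,"ax":0,"ay":0,"az":0},
  ],
)

```text
time: 11.55
tool_pos: [0.501, -0.207, 0.1851]
tool_rot: [[0.819, -0.291, 0.494], [-0.25, -0.957, -0.15], [0.517, -0.0, -0.856]]
contact_force: [0.1, -0.2, 0.1]
width: 0.756
grip_force: 0.0
```

```bash
cat > chk.py <<'E'
from workcell import ctrl,imaging
import cv2,numpy as np
from h import *
s=ctrl.state();print(s['q'].round(2).tolist(),s['tool_pos'])
b,e=imaging.read_camera("top");a,d=imaging.read_camera("scene")
cv2.imwrite("pics/r2.png",np.hstack([cv2.resize(a[200:400,220:480],(400,308)),cv2.resize(b[60:214,300:500],(400,308))])[:,:,::-1])
for n,D in(("scene",d),("top",e)):
    X=cloud(n,D);m=(np.hypot(X[...,0]-.609,X[...,1]+.238)<.035)&(X[...,2]>.05)&(X[...,2]<.22);q=X[m]
    for z in np.arange(.06,.2,.02):
        k=q[abs(q[:,2]-z)<.01]
        if len(k)>3: print(n,z.round(2),len(k),k.mean(0).round(4))
    if len(q): k=q[q[:,2]>.19];print("top z",len(k),k.mean(0),k.max(0))
    for nm,c,r,z0,z1 in(("pot",(.5785,.3434),.09,.09,.12),("saucer",(.5445,.152),.08,.012,.03)):
        m=(np.hypot(X[...,0]-c[0],X[...,1]-c[1])<r)&(X[...,2]>z0)&(X[...,2]<z1)
        if m.sum()>9: print(n,nm,circle(cv2.convexHull(X[m][:,:2].astype(np.float32))[:,0].astype(float)))
E
python3 chk.py
```

```text
[24.83, 19.9, -4.29, 128.78, -66.32, 0.82, -19.65] [ 0.50103426 -0.20702518  0.18505305]
scene 0.06 14 [ 0.6024 -0.2567  0.0604]
scene 0.08 15 [ 0.6022 -0.2565  0.0823]
scene 0.1 16 [ 0.6026 -0.2561  0.1015]
scene 0.12 20 [ 0.6023 -0.2555  0.1209]
scene 0.14 50 [ 0.6012 -0.251   0.1427]
scene 0.16 31 [ 0.6036 -0.249   0.1557]
scene 0.18 23 [ 0.6057 -0.2483  0.1811]
scene 0.2 141 [ 0.6094 -0.2378  0.1952]
top z 141 [ 0.60941788 -0.23781519  0.19517722] [ 0.62526148 -0.22158219  0.19978977]
scene pot (array([0.57817834, 0.34214065]), np.float64(0.062255836227365795))
scene saucer (array([0.54406496, 0.15213524]), np.float64(0.06529328946686903))
top 0.06 21 [ 0.5962 -0.2246  0.06  ]
top 0.08 25 [ 0.5975 -0.2246  0.0794]
top 0.1 25 [ 0.5974 -0.2235  0.0999]
top 0.12 31 [ 0.598  -0.2238  0.1198]
top 0.14 55 [ 0.5978 -0.2308  0.1419]
top 0.16 39 [ 0.6029 -0.2276  0.1562]
top 0.18 24 [ 0.601  -0.2294  0.1808]
top 0.2 89 [ 0.6069 -0.2349  0.1962]
top z 89 [ 0.60694749 -0.23487494  0.19618625] [ 0.62107268 -0.21941809  0.20207773]
top pot (array([0.57844632, 0.34336091]), np.float64(0.06159233929829305))
top saucer (array([0.54426931, 0.15195377]), np.float64(0.06506900283353724))
```

View pics/r2.png

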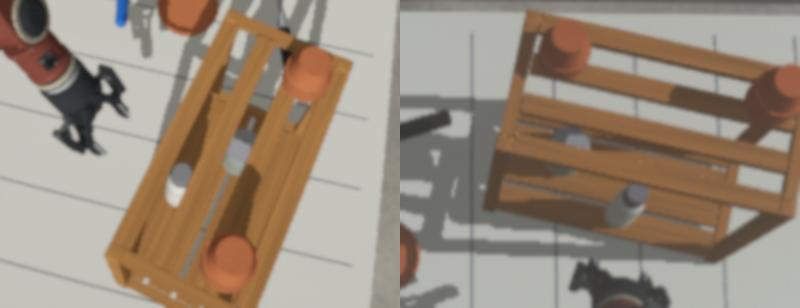

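The bottle stands upright on the lower shelf: scene crop (180,185), top crop (628,205), cap top at 0.196. The jar is untouched. Next is the pot, pinching the collar on its −y side.

Call:
carry_out(
  plan=[
    {"dx":-0.004,"dy":0.045,"dz":0.01,"ax":1.8,"ay":6,"az":0},
    {"dx":-0.004,"dy":0.045,"dz":0.01,"ax":1.8,"ay":6,"az":0},
    {"dx":-0.004,"dy":0.045,"dz":0.01,"ax":1.8,"ay":6,"az":0},
    {"dx":-0.004,"dy":0.045,"dz":0.01,"ax":1.8,"ay":6,"az":0},
    {"dx":-0.004,"dy":0.045,"dz":0.01,"ax":1.8,"ay":6,"az":0},
  ],
)

```text
time: 12.28
tool_pos: [0.4953, -0.0406, 0.205]
tool_rot: [[0.95, -0.283, 0.134], [-0.283, -0.959, -0.015], [0.132, -0.024, -0.991]]
contact_force: [1.4, -0.6, -0.2]
width: 0.763
grip_force: 0.0
```

Call:
carry_out(
  plan=[
    {"dx":0.019,"dy":0.052,"dz":-0.008,"ax":0,"ay":0,"az":3.4},
    {"dx":0.019,"dy":0.052,"dz":-0.008,"ax":0,"ay":0,"az":3.4},
    {"dx":0.019,"dy":0.052,"dz":-0.008,"ax":0,"ay":0,"az":3.4},
    {"dx":0.019,"dy":0.052,"dz":-0.008,"ax":0,"ay":0,"az":3.4},
    {"dx":0.019,"dy":0.052,"dz":-0.008,"ax":0,"ay":0,"az":3.4},
  ],
)

```text
time: 12.9
tool_pos: [0.5908, 0.2199, 0.1639]
tool_rot: [[0.991, 0.012, 0.135], [0.008, -1.0, 0.027], [0.135, -0.026, -0.99]]
contact_force: [-0.1, -0.5, 0.9]
width: 0.758
grip_force: 0.0
```

```bash
python3 -c "
from workcell import ctrl
s=ctrl.state();print(s['q'].round(2).tolist(),s['tool_pos'])"
```

```text
[-49.16, 39.75, 44.24, 97.56, -35.76, 48.8, -80.29] [0.59081312 0.21992507 0.16391523]
```

Call:
carry_out(
  plan=[
    {"dx":-0.003,"dy":0.016,"dz":0,"ax":-0.5,"ay":2.6,"az":0},
    {"dx":-0.003,"dy":0.017,"dz":0,"ax":-0.5,"ay":2.6,"az":0},
    {"dx":-0.003,"dy":0.017,"dz":0,"ax":-0.5,"ay":2.5,"az":0},
    {"dx":-0.004,"dy":0.016,"dz":0,"ax":0,"ay":0,"az":0},
    {"dx":0,"dy":0,"dz":0,"ax":0,"ay":0,"az":0},
  ],
)

```text
time: 13.52
tool_pos: [0.5761, 0.2859, 0.1637]
tool_rot: [[1.0, 0.011, -0.0], [0.011, -1.0, 0.002], [-0.0, -0.002, -1.0]]
contact_force: [-0.4, 0.3, 0.3]
width: 0.759
grip_force: 0.0
```

Run:
```python
from workcell import imaging
from h import *
b,e=imaging.read_camera("top");a,d=imaging.read_camera("scene")
cv2.imwrite("pics/p1.png",np.hstack([cv2.resize(a[80:200,290:450],(400,300)),cv2.resize(b[120:240,150:310],(400,300))])[:,:,::-1])
```

```text
(no output)
```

View pics/p1.png

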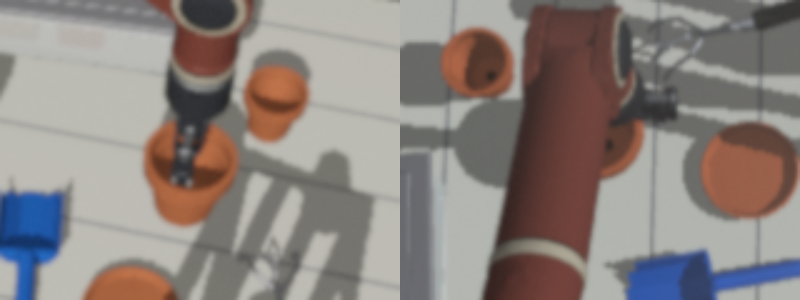

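The inner finger is over the pot mouth at scene crop (182,180), and the outer finger is outside the rim at top crop (660,105). I'm descending to the collar.

Call:
carry_out(
  plan=[
    {"dx":0.001,"dy":0,"dz":-0.017,"ax":0,"ay":0,"az":0},
    {"dx":0.001,"dy":0,"dz":-0.017,"ax":0,"ay":0,"az":0},
    {"dx":0,"dy":0,"dz":-0.014,"ax":0,"ay":0,"az":0},
    {"dx":0,"dy":0,"dz":-0.009,"ax":0,"ay":0,"az":0},
    {"dx":0,"dy":0,"dz":-0.004,"ax":0,"ay":0,"az":0},
  ],
)

```text
time: 14.25
tool_pos: [0.5789, 0.2835, 0.1025]
tool_rot: [[1.0, 0.007, -0.0], [0.007, -1.0, 0.0], [-0.0, -0.0, -1.0]]
contact_force: [-0.7, 0.4, 0.3]
width: 0.762
grip_force: 0.0
```

Call:
carry_out(
  plan=[
    {"dx":0,"dy":0,"dz":0,"ax":0,"ay":0,"az":0},
    {"dx":0,"dy":0,"dz":0,"ax":0,"ay":0,"az":0},
    {"dx":0,"dy":0,"dz":0,"ax":0,"ay":0,"az":0},
    {"dx":0,"dy":0,"dz":0,"ax":0,"ay":0,"az":0},
    {"dx":0,"dy":0,"dz":0,"ax":0,"ay":0,"az":0},
  ],
  gripper=0,
  force=30,
)

```text
time: 14.88
tool_pos: [0.5792, 0.2837, 0.1035]
tool_rot: [[1.0, 0.007, 0.001], [0.007, -1.0, 0.001], [0.001, -0.001, -1.0]]
contact_force: [0.7, 0.6, 0.1]
width: -0.0
grip_force: 0.0
```

Call:
carry_out(
  plan=[
    {"dx":0,"dy":0,"dz":0,"ax":0,"ay":0,"az":0},
    {"dx":0,"dy":0,"dz":0,"ax":0,"ay":0,"az":0},
    {"dx":0,"dy":0,"dz":0,"ax":0,"ay":0,"az":0},
    {"dx":0,"dy":0,"dz":0,"ax":0,"ay":0,"az":0},
    {"dx":0,"dy":0,"dz":0,"ax":0,"ay":0,"az":0},
  ],
  force=90,
)

```text
time: 15.5
tool_pos: [0.5792, 0.2836, 0.1034]
tool_rot: [[1.0, 0.007, 0.001], [0.007, -1.0, 0.001], [0.001, -0.001, -1.0]]
contact_force: [0.3, 0.4, -0.2]
width: 0.002
grip_force: 0.0
```

Run:
```python
from workcell import imaging
from h import *
b,e=imaging.read_camera("top");a,d=imaging.read_camera("scene")
cv2.imwrite("pics/p2.png",np.hstack([cv2.resize(a[90:190,310:430],(400,333),interpolation=cv2.INTER_CUBIC),cv2.resize(b[120:220,170:290],(400,333),interpolation=cv2.INTER_CUBIC)])[:,:,::-1])
for n,D in(("scene",d),("top",e)):
    X=cloud(n,D)
    for z0,z1 in((.1,.116),(.07,.1)):
        m=(np.hypot(X[...,0]-.578,X[...,1]-.343)<.08)&(X[...,2]>z0)&(X[...,2]<z1); q=X[m]; print(n,z0,len(q),q.min(0).round(3),q.max(0).round(3))
```

```text
scene 0.1 248 [0.517 0.277 0.1  ] [0.64  0.388 0.116]
scene 0.07 211 [0.522 0.28  0.07 ] [0.639 0.387 0.1  ]
top 0.1 71 [0.521 0.283 0.101] [0.57  0.324 0.115]
top 0.07 19 [0.52  0.283 0.084] [0.574 0.327 0.099]
```

View pics/p2.png

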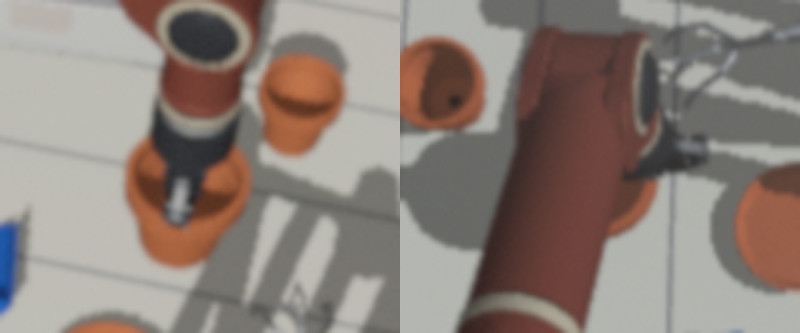

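Run:
```python
from workcell import imaging,ctrl
from h import *
a,d=imaging.read_camera("scene");X=cloud("scene",d)
i=imaging.camera_info("scene")
def proj(P):
    r,_=cv2.Rodrigues(i["R"]);return cv2.projectPoints(np.array([P],float),r,i["t"],K(i),np.array([i["k1"],0,0,0.]))[0].ravel()
t=ctrl.state()["tool_pos"]
for dz in(-.014,0,.02,.05):print(dz,proj(t+[0,0,dz]).round(1))
print("rim -y",proj([.578,.281,.11]).round(1),proj([.578,.291,.11]).round(1))
for v in range(140,172,2): print(v,[(a[v,u].tolist(),X[v,u].round(3).tolist()) for u in(364,)])
```

```text
-0.014 [361.9 160.5]
0 [362.3 158. ]
0.02 [362.9 154.5]
0.05 [363.9 148.9]
rim -y [362.  157.4] [362.6 154.9]
140 [([49, 51, 54], [0.577, 0.247, 0.248])]
142 [([56, 58, 60], [0.578, 0.247, 0.238])]
144 [([114, 115, 115], [0.579, 0.249, 0.226])]
146 [([144, 144, 145], [0.58, 0.246, 0.221])]
148 [([159, 160, 160], [0.581, 0.242, 0.215])]
150 [([157, 157, 157], [0.582, 0.236, 0.215])]
152 [([146, 145, 146], [0.583, 0.235, 0.206])]
154 [([110, 111, 112], [0.585, 0.226, 0.208])]
156 [([97, 97, 97], [0.586, 0.223, 0.203])]
158 [([135, 91, 75], [0.585, 0.275, 0.118])]
160 [([173, 103, 69], [0.585, 0.282, 0.097])]
162 [([171, 101, 65], [0.586, 0.292, 0.07])]
164 [([169, 100, 64], [0.587, 0.296, 0.053])]
166 [([167, 98, 63], [0.588, 0.299, 0.037])]
168 [([166, 99, 65], [0.589, 0.301, 0.023])]
170 [([176, 142, 124], [0.59, 0.308, -0.0])]
```

Run:
```python
from workcell import imaging,ctrl
from h import *
for n in("scene","top"):
    a,d=imaging.read_camera(n);X=cloud(n,d);p=a.astype(int)
    m=(np.ptp(p,2)<30)&(np.hypot(X[...,0]-.579,X[...,1]-.29)<.11)&(X[...,2]>.03)&(X[...,2]<.24)
    q=X[m]
    for z in np.arange(.03,.24,.015):
        k=q[abs(q[:,2]-z)<.0075]
        if len(k): print(n,z.round(3),len(k),k.min(0).round(3),k.max(0).round(3))
a,d=imaging.read_camera("scene")
cv2.imwrite("pics/p3.png",cv2.resize(a[110:180,320:410],(770,600),interpolation=cv2.INTER_CUBIC)[:,:,::-1])
```

```text
scene 0.03 3 [0.673 0.25  0.036] [0.68  0.257 0.037]
scene 0.045 3 [0.675 0.25  0.04 ] [0.68  0.257 0.043]
scene 0.09 2 [0.523 0.307 0.087] [0.529 0.317 0.088]
scene 0.105 3 [0.522 0.365 0.109] [0.532 0.381 0.112]
scene 0.12 2 [0.581 0.273 0.126] [0.584 0.273 0.126]
scene 0.165 10 [0.568 0.258 0.16 ] [0.592 0.277 0.169]
scene 0.18 19 [0.564 0.265 0.173] [0.595 0.276 0.187]
scene 0.195 18 [0.563 0.225 0.19 ] [0.594 0.269 0.201]
scene 0.21 54 [0.564 0.22  0.203] [0.595 0.27  0.217]
scene 0.225 31 [0.569 0.239 0.218] [0.597 0.267 0.231]
top 0.03 4 [0.67  0.257 0.031] [0.675 0.264 0.037]
top 0.045 8 [0.673 0.246 0.039] [0.681 0.257 0.045]
top 0.09 2 [0.523 0.283 0.084] [0.574 0.32  0.087]
top 0.12 5 [0.569 0.275 0.118] [0.573 0.29  0.127]
top 0.135 4 [0.568 0.272 0.132] [0.575 0.282 0.142]
top 0.15 1 [0.568 0.281 0.143] [0.568 0.281 0.143]
top 0.165 11 [0.566 0.256 0.158] [0.578 0.266 0.172]
top 0.18 17 [0.563 0.233 0.174] [0.575 0.271 0.187]
top 0.195 19 [0.566 0.225 0.188] [0.59  0.247 0.202]
top 0.21 46 [0.567 0.224 0.203] [0.591 0.256 0.217]
top 0.225 20 [0.57  0.235 0.219] [0.588 0.252 0.229]
```

View pics/p3.png

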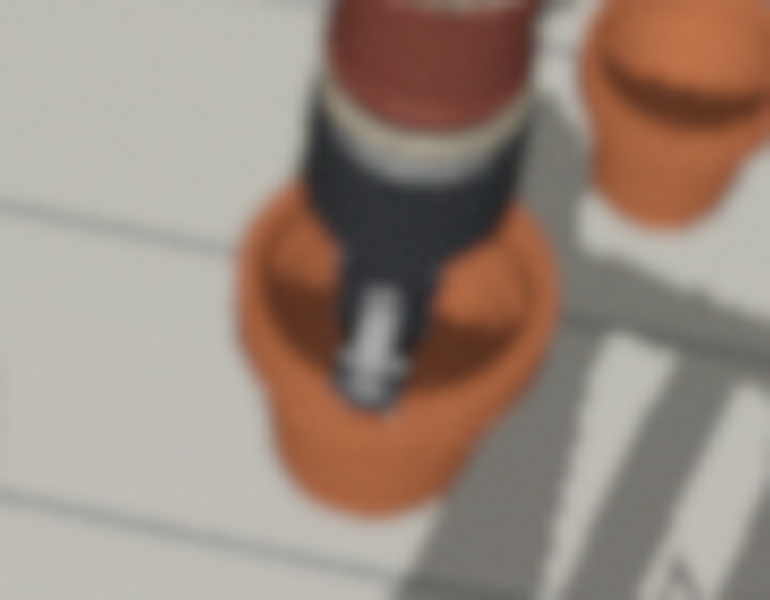

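Call:
carry_out(
  plan=[
    {"dx":0,"dy":0,"dz":0.002,"ax":0,"ay":0,"az":0},
    {"dx":0,"dy":0,"dz":0.002,"ax":0,"ay":0,"az":0},
    {"dx":0,"dy":0,"dz":0.002,"ax":0,"ay":0,"az":0},
    {"dx":0,"dy":0,"dz":0.002,"ax":0,"ay":0,"az":0},
    {"dx":0,"dy":0,"dz":0,"ax":0,"ay":0,"az":0},
  ],
)

```text
time: 16.42
tool_pos: [0.5793, 0.2836, 0.1116]
tool_rot: [[1.0, 0.007, 0.001], [0.007, -1.0, 0.001], [0.001, -0.001, -1.0]]
contact_force: [0.5, 1.4, -0.0]
width: 0.001
grip_force: 0.0
```

Call:
carry_out(
  plan=[
    {"dx":0,"dy":-0.004,"dz":0.012,"ax":0,"ay":0,"az":0},
    {"dx":0,"dy":-0.01,"dz":0.012,"ax":0,"ay":0,"az":0},
    {"dx":0,"dy":-0.02,"dz":0.012,"ax":0,"ay":0,"az":0},
    {"dx":0,"dy":-0.02,"dz":0.012,"ax":0,"ay":0,"az":0},
    {"dx":0,"dy":-0.02,"dz":0,"ax":0,"ay":0,"az":0},
  ],
)

```text
time: 17.05
tool_pos: [0.58, 0.2072, 0.161]
tool_rot: [[1.0, 0.005, 0.003], [0.005, -1.0, 0.001], [0.003, -0.001, -1.0]]
contact_force: [-0.2, -0.0, -0.0]
width: -0.001
grip_force: 0.0
```

```bash
cat > tip.py <<'E'
from workcell import imaging,ctrl
from h import *
t=ctrl.state()["tool_pos"];print(t)
for n in("scene","top"):
    a,d=imaging.read_camera(n);X=cloud(n,d);p=a.astype(int)
    m=(abs(X[...,0]-t[0])<.04)&(abs(X[...,1]-t[1])<.08)&(X[...,2]>.085)&(X[...,2]<.28)&(np.ptp(p,2)<60)
    q=X[m]
    for z in np.arange(.1,.28,.01):
        k=q[abs(q[:,2]-z)<.005]
        if len(k): print(n,z.round(3),len(k),k.min(0).round(3),k.max(0).round(3))
    m=(np.hypot(X[...,0]-.578,X[...,1]-.343)<.09)&(X[...,2]>.1)&(X[...,2]<.117)
    if m.sum()>9: print(n,"pot",circle(cv2.convexHull(X[m][:,:2].astype(np.float32))[:,0].astype(float)),np.median(X[m][:,2]))
cv2.imwrite("pics/tip.png",cv2.resize(a[120:220,170:310],(700,500),interpolation=cv2.INTER_CUBIC)[:,:,::-1])
E
python3 tip.py
```

```text
[0.58002268 0.20719064 0.16104544]
scene 0.17 2 [0.572 0.2   0.172] [0.587 0.201 0.174]
scene 0.18 2 [0.575 0.194 0.181] [0.585 0.196 0.182]
scene 0.22 9 [0.569 0.194 0.218] [0.592 0.199 0.225]
scene 0.23 11 [0.568 0.178 0.227] [0.594 0.196 0.235]
scene 0.24 6 [0.565 0.191 0.238] [0.596 0.195 0.243]
scene 0.25 7 [0.564 0.169 0.247] [0.593 0.193 0.253]
scene 0.26 47 [0.564 0.144 0.255] [0.596 0.192 0.265]
scene 0.27 40 [0.56  0.146 0.265] [0.599 0.193 0.274]
scene pot (array([0.57839963, 0.34183672]), np.float64(0.06153102068033041)) 0.10959237618231277
top 0.18 5 [0.569 0.192 0.177] [0.574 0.204 0.183]
top 0.19 3 [0.568 0.191 0.185] [0.573 0.206 0.195]
top 0.22 3 [0.566 0.177 0.221] [0.578 0.179 0.224]
top 0.23 12 [0.567 0.165 0.225] [0.577 0.182 0.234]
top 0.24 11 [0.568 0.155 0.236] [0.577 0.173 0.245]
top 0.25 8 [0.562 0.16  0.245] [0.591 0.189 0.255]
top 0.26 36 [0.567 0.143 0.256] [0.592 0.176 0.265]
top 0.27 30 [0.566 0.145 0.265] [0.591 0.164 0.274]
top pot (array([0.57867293, 0.34633156]), np.float64(0.05948007706854637)) 0.11073015614792203
```

Run:
```python
from workcell import imaging,ctrl
from h import *
t=ctrl.state()["tool_pos"]
out=[]
for n,(w,h) in(("scene",(100,75)),("top",(100,75))):
    a,d=imaging.read_camera(n);i=imaging.camera_info(n);r,_=cv2.Rodrigues(i["R"])
    P=cv2.projectPoints(np.array([t+[0,0,z] for z in(-.014,.0,.04)]),r,i["t"],K(i),np.array([i["k1"],0,0,0.]))[0][:,0]
    u,v=P[0].round().astype(int);print(n,P.round(1));c=a[v-50:v+25,u-50:u+50]
    c=cv2.resize(c,(400,300),interpolation=cv2.INTER_CUBIC).copy()
    for k,col in zip(P,((255,0,0),(0,255,0),(255,255,0))): cv2.circle(c,tuple(((k-[u-50,v-50]+.5)*4).round().astype(int).tolist()),3,col,1)
    out.append(c)
cv2.imwrite("pics/tip.png",np.hstack(out)[:,:,::-1])
```

```text
scene [[358.9 171.2]
 [359.3 168.7]
 [360.5 161.2]]
top [[269.8 168.4]
 [269.4 167.4]
 [268.  164.4]]
```

View pics/tip.png

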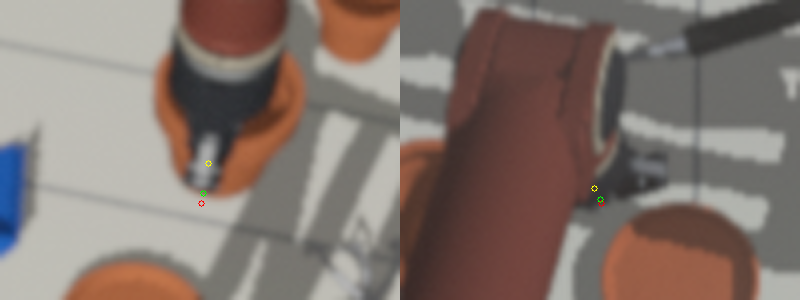

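The shut fingertips appear at about the TCP marker, roughly 20 mm short of where I assumed. The first pinch therefore closed just above the rim, and the pot hasn't moved. I'll retry about 20 mm lower.

Call:
carry_out(
  plan=[
    {"dx":0,"dy":0.02,"dz":0.005,"ax":0,"ay":0,"az":0},
    {"dx":0,"dy":0.02,"dz":0,"ax":0,"ay":0,"az":0},
    {"dx":-0.001,"dy":0.02,"dz":0,"ax":0,"ay":0,"az":0},
    {"dx":-0.001,"dy":0.018,"dz":0,"ax":0,"ay":0,"az":0},
    {"dx":0,"dy":0,"dz":0,"ax":0,"ay":0,"az":0},
  ],
  gripper=0.065,
)

```text
time: 17.88
tool_pos: [0.5763, 0.2906, 0.1637]
tool_rot: [[1.0, 0.012, -0.0], [0.012, -1.0, 0.002], [-0.0, -0.002, -1.0]]
contact_force: [-0.5, -0.2, -1.8]
width: 0.758
grip_force: 0.0
```

Call:
carry_out(
  plan=[
    {"dx":0,"dy":0,"dz":-0.02,"ax":0,"ay":0,"az":0},
    {"dx":0,"dy":0,"dz":-0.02,"ax":0,"ay":0,"az":0},
    {"dx":0,"dy":0,"dz":-0.015,"ax":0,"ay":0,"az":0},
    {"dx":0,"dy":0,"dz":-0.008,"ax":0,"ay":0,"az":0},
    {"dx":0,"dy":0,"dz":0,"ax":0,"ay":0,"az":0},
  ],
)

```text
time: 18.5
tool_pos: [0.5769, 0.2873, 0.1006]
tool_rot: [[1.0, 0.007, -0.0], [0.007, -1.0, 0.0], [-0.0, -0.0, -1.0]]
contact_force: [-0.6, 0.7, 0.3]
width: 0.762
grip_force: 0.0
```

Call:
carry_out(
  plan=[
    {"dx":0,"dy":0,"dz":-0.006,"ax":0,"ay":0,"az":0},
    {"dx":0,"dy":0,"dz":-0.006,"ax":0,"ay":0,"az":0},
    {"dx":0,"dy":0,"dz":-0.005,"ax":0,"ay":0,"az":0},
    {"dx":0,"dy":0,"dz":-0.003,"ax":0,"ay":0,"az":0},
    {"dx":0,"dy":0,"dz":0,"ax":0,"ay":0,"az":0},
  ],
)

```text
time: 19.12
tool_pos: [0.577, 0.2876, 0.0811]
tool_rot: [[1.0, 0.007, 0.0], [0.007, -1.0, 0.001], [0.0, -0.001, -1.0]]
contact_force: [0.2, -0.1, 0.3]
width: 0.761
grip_force: 0.0
```

Call:
carry_out(
  plan=[
    {"dx":0,"dy":-0.0015,"dz":0,"ax":0,"ay":0,"az":0},
    {"dx":0,"dy":0,"dz":0,"ax":0,"ay":0,"az":0},
    {"dx":0,"dy":0,"dz":0,"ax":0,"ay":0,"az":0},
    {"dx":0,"dy":0,"dz":0,"ax":0,"ay":0,"az":0},
    {"dx":0,"dy":0,"dz":0,"ax":0,"ay":0,"az":0},
  ],
  gripper=0,
  force=25,
)

```text
time: 19.75
tool_pos: [0.5781, 0.2865, 0.082]
tool_rot: [[1.0, 0.007, 0.003], [0.007, -1.0, 0.002], [0.003, -0.002, -1.0]]
contact_force: [1.5, 0.6, 2.3]
width: 0.097
grip_force: 26.4
```

Call:
carry_out(
  plan=[
    {"dx":0,"dy":0,"dz":0,"ax":0,"ay":0,"az":0},
    {"dx":0,"dy":0,"dz":0,"ax":0,"ay":0,"az":0},
    {"dx":0,"dy":0,"dz":0.003,"ax":0,"ay":0,"az":0},
    {"dx":0,"dy":0,"dz":0.005,"ax":0,"ay":0,"az":0},
    {"dx":0,"dy":0,"dz":0.005,"ax":0,"ay":0,"az":0},
  ],
  force=90,
)

```text
time: 20.38
tool_pos: [0.5747, 0.2849, 0.0926]
tool_rot: [[1.0, 0.008, -0.005], [0.008, -1.0, -0.002], [-0.005, 0.002, -1.0]]
contact_force: [-0.2, -0.1, -5.5]
width: 0.074
grip_force: 86.2
```

Call:
carry_out(
  plan=[
    {"dx":0,"dy":0,"dz":0.01,"ax":0,"ay":0,"az":0},
    {"dx":0,"dy":0,"dz":0.01,"ax":0,"ay":0,"az":0},
    {"dx":0,"dy":0,"dz":0.01,"ax":0,"ay":0,"az":0},
    {"dx":0,"dy":0,"dz":0.01,"ax":0,"ay":0,"az":0},
    {"dx":0,"dy":0,"dz":0.01,"ax":0,"ay":0,"az":0},
  ],
)

```text
time: 21.0
tool_pos: [0.5771, 0.2861, 0.1452]
tool_rot: [[1.0, 0.007, 0.001], [0.007, -1.0, 0.001], [0.001, -0.001, -1.0]]
contact_force: [-0.0, 0.3, -5.5]
width: 0.076
grip_force: 86.3
```

```bash
cat > pot.py <<'E'
import sys
from workcell import imaging,ctrl
from h import *
c=np.array([float(x) for x in sys.argv[1:3]]); zr=float(sys.argv[3])
print(ctrl.state()["tool_pos"])
for n in("scene","top"):
    a,d=imaging.read_camera(n);X=cloud(n,d);p=a.astype(int)
    t=(p[...,0]>p[...,2]+45)&(p[...,0]>100)&(np.hypot(X[...,0]-c[0],X[...,1]-c[1])<.085)&(X[...,2]>zr-.02)&(X[...,2]<zr+.02)&~((p[...,1]<p[...,2]+12))
    q=X[t]
    if len(q)<20: print(n,len(q)); continue
    # rim top: highest points per angular sector
    ang=np.round(np.degrees(np.arctan2(q[:,1]-c[1],q[:,0]-c[0]))/30)*30; out=[]
    for s in np.unique(ang):
        k=q[ang==s]; out.append((int(s),len(k),round(float(np.percentile(k[:,2],85)),4)))
    print(n,len(q),"circle",circle(cv2.convexHull(q[:,:2].astype(np.float32))[:,0].astype(float)),out)
E
python3 pot.py .578 .343 .173
```

```text
[0.57710438 0.28610648 0.14517296]
scene 307 circle (array([0.57399555, 0.33860322]), np.float64(0.06089826965737679)) [(-180, 12, 0.1742), (-150, 40, 0.1732), (-120, 54, 0.1746), (-90, 15, 0.1708), (-60, 55, 0.1746), (-30, 38, 0.1738), (0, 23, 0.1735), (30, 32, 0.1726), (60, 2, 0.1667), (150, 24, 0.1714), (180, 12, 0.1712)]
top 88 circle (array([0.55397051, 0.31695411]), np.float64(0.03163801265539145)) [(-150, 32, 0.1779), (-120, 50, 0.1773), (-90, 6, 0.1788)]
```

Call:
carry_out(
  plan=[
    {"dx":-0.004,"dy":-0.025,"dz":0,"ax":0,"ay":0,"az":0},
    {"dx":-0.008,"dy":-0.045,"dz":0,"ax":0,"ay":0,"az":0},
    {"dx":-0.009,"dy":-0.052,"dz":0,"ax":0,"ay":0,"az":0},
    {"dx":-0.008,"dy":-0.045,"dz":0,"ax":0,"ay":0,"az":0},
    {"dx":-0.004,"dy":-0.024,"dz":0,"ax":0,"ay":0,"az":0},
  ],
)

```text
time: 21.72
tool_pos: [0.5436, 0.0912, 0.1449]
tool_rot: [[1.0, 0.002, 0.001], [0.002, -1.0, -0.001], [0.001, 0.001, -1.0]]
contact_force: [-0.7, -0.0, -5.8]
width: 0.081
grip_force: 88.4
```

Call:
carry_out(
  plan=[
    {"dx":0,"dy":0,"dz":-0.01,"ax":0,"ay":0,"az":0},
    {"dx":0,"dy":0,"dz":-0.01,"ax":0,"ay":0,"az":0},
    {"dx":0,"dy":0,"dz":-0.006,"ax":0,"ay":0,"az":0},
    {"dx":0,"dy":0,"dz":-0.004,"ax":0,"ay":0,"az":0},
    {"dx":0,"dy":0,"dz":0,"ax":0,"ay":0,"az":0},
  ],
)

```text
time: 22.35
tool_pos: [0.544, 0.0956, 0.1139]
tool_rot: [[1.0, 0.008, 0.0], [0.008, -1.0, 0.001], [0.0, -0.001, -1.0]]
contact_force: [0.5, 1.3, -4.5]
width: 0.075
grip_force: 88.5
```

```bash
python3 pot.py .544 .152 .143
python3 - <<'E'
from workcell import imaging,ctrl
from h import *
print(ctrl.state()["q"].round(1))
for n in("scene","top"):
    a,d=imaging.read_camera(n);X=cloud(n,d)
    m=(np.hypot(X[...,0]-.544,X[...,1]-.152)<.08)&(X[...,2]>.012)&(X[...,2]<.026)
    q=X[m];r=np.hypot(q[:,0]-.544,q[:,1]-.152);q=q[r>.05];print(n,len(q),circle(cv2.convexHull(q[:,:2].astype(np.float32))[:,0].astype(float)))
E
```

```text
[0.54402836 0.09556034 0.11393972]
scene 294 circle (array([0.53950185, 0.15030806]), np.float64(0.06048621697531442)) [(-180, 13, 0.142), (-150, 35, 0.1436), (-120, 49, 0.1427), (-90, 8, 0.1441), (-60, 51, 0.1427), (-30, 41, 0.1429), (0, 28, 0.143), (30, 35, 0.142), (60, 7, 0.1423), (150, 11, 0.1417), (180, 16, 0.1386)]
top 56 circle (array([0.53756365, 0.15278737]), np.float64(0.060334051899257723)) [(-150, 8, 0.143), (-120, 25, 0.1449), (30, 4, 0.1435), (60, 19, 0.1438)]
[-37.6  40.1  41.6 105.9 -35.4  47.7 -67.5]
scene 152 (array([0.54465758, 0.14949021]), np.float64(0.06375633025753102))
top 55 (array([0.53673741, 0.14155235]), np.float64(0.052755241805373373))
```

Call:
carry_out(
  plan=[
    {"dx":0.002,"dy":0,"dz":-0.008,"ax":0,"ay":0,"az":0},
    {"dx":0,"dy":0,"dz":-0.006,"ax":0,"ay":0,"az":0},
    {"dx":0,"dy":0,"dz":-0.005,"ax":0,"ay":0,"az":0},
    {"dx":0,"dy":0,"dz":-0.003,"ax":0,"ay":0,"az":0},
    {"dx":0,"dy":0,"dz":0,"ax":0,"ay":0,"az":0},
  ],
)

```text
time: 23.18
tool_pos: [0.546, 0.0951, 0.0922]
tool_rot: [[1.0, 0.007, 0.0], [0.007, -1.0, 0.001], [0.0, -0.001, -1.0]]
contact_force: [0.3, -0.0, -5.8]
width: 0.076
grip_force: 88.4
```

Call:
carry_out(
  plan=[
    {"dx":0,"dy":0,"dz":-0.001,"ax":0,"ay":0,"az":0},
    {"dx":0,"dy":0,"dz":-0.001,"ax":0,"ay":0,"az":0},
    {"dx":0,"dy":0,"dz":-0.001,"ax":0,"ay":0,"az":0},
    {"dx":0,"dy":0,"dz":0,"ax":0,"ay":0,"az":0},
    {"dx":0,"dy":0,"dz":0,"ax":0,"ay":0,"az":0},
  ],
)

```text
time: 23.8
tool_pos: [0.5469, 0.0936, 0.0905]
tool_rot: [[1.0, 0.006, 0.003], [0.006, -1.0, -0.0], [0.003, 0.0, -1.0]]
contact_force: [-1.3, -4.4, 5.9]
width: 0.077
grip_force: 90.1
```

Call:
carry_out(
  plan=[
    {"dx":0,"dy":0,"dz":-0.0005,"ax":0,"ay":0,"az":0},
    {"dx":0,"dy":0,"dz":0,"ax":0,"ay":0,"az":0},
    {"dx":0,"dy":0,"dz":0,"ax":0,"ay":0,"az":0},
    {"dx":0,"dy":0,"dz":0,"ax":0,"ay":0,"az":0},
    {"dx":0,"dy":0,"dz":0,"ax":0,"ay":0,"az":0},
  ],
  force=20,
)

```text
time: 24.42
tool_pos: [0.547, 0.0933, 0.0903]
tool_rot: [[1.0, 0.006, 0.003], [0.006, -1.0, -0.0], [0.003, 0.0, -1.0]]
contact_force: [-2.3, -4.5, 6.9]
width: 0.08
grip_force: 90.4
```

Call:
carry_out(
  plan=[
    {"dx":0,"dy":0,"dz":0,"ax":0,"ay":0,"az":0},
    {"dx":0,"dy":0,"dz":0,"ax":0,"ay":0,"az":0},
    {"dx":0,"dy":0,"dz":0,"ax":0,"ay":0,"az":0},
    {"dx":0,"dy":0,"dz":0,"ax":0,"ay":0,"az":0},
    {"dx":0,"dy":0,"dz":0,"ax":0,"ay":0,"az":0},
  ],
  gripper=0.05,
)

```text
time: 25.05
tool_pos: [0.5462, 0.0953, 0.0888]
tool_rot: [[1.0, 0.007, 0.001], [0.007, -1.0, 0.001], [0.001, -0.001, -1.0]]
contact_force: [-1.1, 0.1, 0.8]
width: 0.586
grip_force: 0.0
```

Call:
carry_out(
  plan=[
    {"dx":0,"dy":0,"dz":0.005,"ax":0,"ay":0,"az":0},
    {"dx":0,"dy":0,"dz":0.01,"ax":0,"ay":0,"az":0},
    {"dx":0,"dy":0,"dz":0.02,"ax":0,"ay":0,"az":0},
    {"dx":0,"dy":0,"dz":0.03,"ax":0,"ay":0,"az":0},
    {"dx":0,"dy":0,"dz":0.03,"ax":0,"ay":0,"az":0},
  ],
)

```text
time: 25.68
tool_pos: [0.5462, 0.0949, 0.1855]
tool_rot: [[1.0, 0.007, 0.001], [0.007, -1.0, 0.001], [0.001, -0.001, -1.0]]
contact_force: [-0.2, 0.2, -0.2]
width: 0.585
grip_force: 0.0
```

Clear of the pot. I'll back the arm away toward the base so the cameras can see, then check.

Call:
carry_out(
  plan=[
    {"dx":0,"dy":0,"dz":0.03,"ax":0,"ay":0,"az":0},
    {"dx":-0.02,"dy":0.03,"dz":0.02,"ax":0,"ay":0,"az":0},
    {"dx":-0.02,"dy":0.05,"dz":0.01,"ax":0,"ay":0,"az":0},
    {"dx":-0.02,"dy":0.055,"dz":0,"ax":0,"ay":0,"az":0},
    {"dx":-0.02,"dy":0.055,"dz":0,"ax":0,"ay":0,"az":0},
  ],
)

```text
time: 26.3
tool_pos: [0.4657, 0.2866, 0.2451]
tool_rot: [[1.0, 0.006, 0.002], [0.006, -1.0, 0.002], [0.002, -0.002, -1.0]]
contact_force: [-0.2, -0.4, 0.1]
width: 0.588
grip_force: 0.0
```

Call:
carry_out(
  plan=[
    {"dx":-0.01,"dy":0.05,"dz":0,"ax":0,"ay":0,"az":0},
    {"dx":-0.01,"dy":0.03,"dz":0,"ax":0,"ay":0,"az":0},
    {"dx":0,"dy":0,"dz":0,"ax":0,"ay":0,"az":0},
    {"dx":0,"dy":0,"dz":0,"ax":0,"ay":0,"az":0},
    {"dx":0,"dy":0,"dz":0,"ax":0,"ay":0,"az":0},
  ],
)

```text
time: 26.92
tool_pos: [0.4471, 0.3631, 0.2445]
tool_rot: [[1.0, 0.004, 0.001], [0.004, -1.0, 0.001], [0.001, -0.001, -1.0]]
contact_force: [0.4, 0.5, 0.1]
width: 0.583
grip_force: 0.0
```

```bash
python3 pot.py .545 .152 .117; python3 chk.py | grep -E "top z|saucer"
python3 - <<'E'
from workcell import imaging
from h import *
a,_=imaging.read_camera("scene");b,_=imaging.read_camera("top")
cv2.imwrite("pics/fin.png",np.hstack([cv2.resize(a[100:400,240:480],(400,500)),cv2.resize(b[60:260,200:360],(400,500))])[:,:,::-1])
E
```

```text
[0.44707131 0.36311732 0.24445694]
scene 533 circle (array([0.54238673, 0.14811136]), np.float64(0.061420718968892285)) [(-180, 14, 0.1185), (-150, 30, 0.1195), (-120, 55, 0.1192), (-90, 64, 0.1185), (-60, 52, 0.1188), (-30, 43, 0.1187), (0, 27, 0.1185), (30, 38, 0.1193), (60, 45, 0.1185), (90, 52, 0.1184), (120, 54, 0.1175), (150, 44, 0.1192), (180, 15, 0.1186)]
top 396 circle (array([0.54086662, 0.14891133]), np.float64(0.0603935374886084)) [(-180, 21, 0.1201), (-150, 40, 0.1192), (-120, 37, 0.1192), (-90, 29, 0.121), (-60, 28, 0.1213), (-30, 26, 0.1197), (0, 29, 0.1194), (30, 34, 0.1206), (60, 37, 0.121), (90, 31, 0.1198), (120, 31, 0.1222), (150, 34, 0.121), (180, 19, 0.1215)]
top z 144 [ 0.60918244 -0.23778641  0.19524071] [ 0.62527614 -0.22240756  0.20026375]
scene saucer (array([0.54523305, 0.14326571]), np.float64(0.059355127273015486))
top z 89 [ 0.60636447 -0.23539151  0.19650226] [ 0.62013679 -0.21933317  0.20503806]
top saucer (array([0.53089078, 0.15108136]), np.float64(0.05591804788759317))
```

View pics/fin.png

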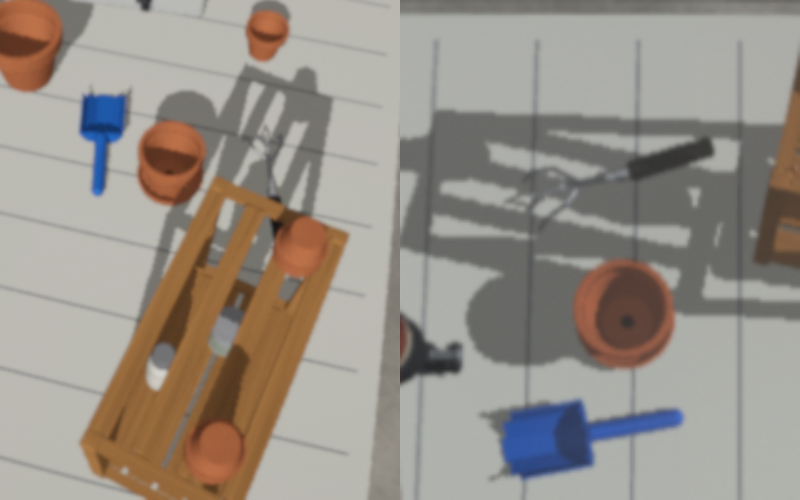

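The pot sits level in its saucer, rim at about 0.118 m all round and centre within 5 mm of the saucer's. The bottle stands on the lower shelf, and the jar, scoop and rake look unmoved. I'm handing in.

```bash
python3 -c "
from workcell import finish_job
print(finish_job())"
```

```text
the job is handed in; nothing more can be done
None
```

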